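# Move the batten length stop one hole along its tube and hold the lock pin home

### The job

Shorten the cut: move the blue length stop on the drilled tube to the very next hole towards the yellow mitre box. Take the orange lock knob lightly (it is brittle plastic), draw it straight up until the pin is clear of the tube before you move the stop, do not force the stop sideways while the pin is in a hole, then slide the stop along and let the pin go fully down into that next hole. Finish while still holding the knob with the pin kept fully home, and leave the other things on the bench alone.

Things in the scene. Friction and masses are not known exactly. Their poses are not given: they have to be found in the camera images.
- station: length-stop station screwed to the bench: plywood board 170 x 440 x 18 mm; origin at the centre of its underside, y axis along the drilled tube, z up. The tube lies parallel to y at x = +45 mm, in a grey saddle (80 mm high over its bolts) at y = -200 and +200 mm. A wooden fence (top 38 mm above the bench) and the bed for battens lie on the -x side of the tube.
- tube: square aluminium tube 30 x 30 mm, 440 mm long, fixed; origin at the centre of its underside, 40 mm above the bench, y axis along the tube as the station's. Its top face is 70 mm above the bench, with five round holes of 11 mm at y = -100, -50, 0, +50, +100 mm (pitch 50 mm).
- slide (a joint): place of the blue stop along the tube, m, growing towards the station's +y: a 40 x 40 mm sleeve, 80 mm long, top 75 mm above the bench, with a steel stop plate on its -x side; 0.45 to 0.8 kg, about 2 N of friction. It starts at 0, pin in the middle hole, with 1.5 mm of play either way; the holes are at -0.10, -0.05, 0, 0.05, 0.10; end stops at -0.105 and 0.105.
- plunger (a joint): lift of the spring lock plunger, m: 0 = pin fully home, 0.015 = pulled right up (stop). The pin reaches 9 mm below the tube's top face at 0: it is clear of the tube above 0.009, and when let down between holes it rides on the tube at 0.009. The spring pulls it down with 4 N at 0, 10 N at 0.015; it does not stay up by itself.
- knob: orange knob of the plunger, 30 mm diameter, 24 mm high, on top of the stop, right above the pin; origin at its centre, 109 mm above the bench when the pin is home. It moves up with the plunger and along with the slide and does not turn. Below it, a steel bushing of 20 mm diameter, top 94 mm above the bench. Brittle: grip it with 20 to 35 N; 60 N breaks it.
- pin: round-nosed steel pin of the plunger, 8 mm diameter, inside the sleeve; origin at its nose, 61 mm above the bench when home
- mitre_box: yellow plastic mitre box 110 x 260 x 75 mm with a tenon saw in its middle slot (saw 130 mm high at its grip), standing at one end of the station or the other, in line with the batten bed; origin at the centre of its underside. Its side of the station (sign of its y in the station's frame) gives the direction to move the stop.
- drill_case: black and grey drill case with two thin yellow stripes, 300 x 200 x 105 mm standing at the other end of the station; origin at the centre of its underside
- caliper: digital caliper 230 mm long lying flat in front of the station, bystander
- pencil: red carpenter's pencil stub 95 mm long lying on the batten bed, bystander
- glue: white glue bottle 56 mm diameter, 150 mm high, standing behind the station, bystander
- horn: curved cow horn 190 mm long, up to 48 mm thick, lying behind the station, bystander
- screwdriver: screwdriver with a blue handle, 190 mm, lying in front of the station, bystander
- offcut: wooden batten offcut 42 x 65 x 20 mm lying on the batten bed, bystander

How it is judged (in metres and radians):
On the way, in this order (a step that is already met when the one before it is completed fails the run):
1. the pin is drawn up clear of the tube while the stop is still at its first hole (value of joint plunger above 0.0095 m and value of joint slide between -0.004 and 0.004 m), for 0.1 s.
2. the stop is at the next hole towards the mitre box with the pin fully down in it (((y of mitre_box in the frame of station above 0 m and value of joint slide between 0.046 and 0.054 m) or (y of mitre_box in the frame of station below 0 m and value of joint slide between -0.054 and -0.046 m)) and value of joint plunger below 0.003 m), for 0.3 s.
At the end, for the whole second after the job is handed in: the stop stands at the next hole towards the mitre box (within 4 mm), the pin is home (plunger within 3 mm of 0), and the fingers still hold or press the knob with more than 5 N (all of step 2 and contact force between the fingers and knob above 5 N); the arm keeps its last pose, push and grip.
It fails at once if the brittle knob is squeezed too hard (fingers on the knob above 110 N in all, both pads added) (contact force between the fingers and knob above 110 N).
It fails at once if the stop is forced while the pin is in a hole (pin against the tube above 25 N) (contact force between pin and tube above 25 N).
It fails at once if another thing on the bench is shifted by more than 20 mm (distance of any of caliper, pencil, glue, horn, screwdriver, offcut from where it was at the start of the episode above 0.02 m).
It also fails if it takes over 35 s, if anything falls off the work surface, if the arm or the gripper's body presses on something with over 40 N, if the wrist force passes 120 N, or if a joint passes its speed limit or range.

### The arm

A 6-joint arm with a two-finger parallel gripper is mounted at the origin on the work surface. World frame = base frame: x ahead of the robot, y to its left, z up, the work surface at z = 0. Lengths are in m, angles in degrees, forces in N, time in s.
With the tool pointing down it reaches from about 0.3 to 0.75 m from the base axis. Payload 8.5 kg.
Tool frame: the origin (TCP) lies midway between the tips of the shut fingers; the grasp point (between the pads) lies 19 mm behind it; z points along the fingers, y is the line along which they close (so a half turn about z gives the same grasp; the last joint's range is limited). The gripper opens to 85 mm and grips with 20 to 120 N. Pads are 22 mm wide; open, the fingers measure 114 mm over their backs; the gripper's body (76 mm by 85 mm) begins 54 mm behind the grasp point. The pads swing forward as they close: fully open they stand 13 mm farther back than shut.
Start: joints at [-89.456, 21.807, 74.336, -0, 83.858, -12.336], TCP at [0.123, -0.536, 0.231] pointing down, gripper open.
Joint ranges: [-178.18, 178.18], [-50.72, 133.34], [12.68, 142.11], [-81.47, 261.47], [9.98, 163.14], [-165.26, 165.26]. Speed limits (degrees/s): [136.94, 136.94, 180, 180, 180, 180].

### API

Orientations are given as a 3x3 rotation matrix whose columns are the frame's x, y, z axes.
In Python, from rig import monitor, optics, close_job, models gives the robot as it stands.
- The arm moves only by the tool step_arm, never from a script. Its arguments are lists of equal length, an entry for each row: "fingers": the closure, from -1 (fully open) to 1 (shut); "travel": the shift along the tool's x, y, z scaled (see below), a list of three; "twist": the turn about the tool's z scaled (see below). In form: {"fingers": [fingers, ...], "travel": [[tx, ty, tz], ...], "twist": [twist, ...]}. A call has 1 to 10 rows; each row shifts and turns the commanded pose from where the row before left it, along the tool's axes as they then stand; what a row does not reach is not made up. The controller multiplies each number of a shift by 100 mm and each number of a turn by pi rad. A row lasts 1/8 s, in which the tool goes at most 62.5 mm and 10.7 degrees, less where a joint would pass 70% of its speed; a pose out of reach is approached as far as the arm can. A call with a number of a shift or a turn outside -1 to 1 is refused whole. A call with a gripper value outside its range is refused whole. The fingers move at their own pace and stop on an object; "force" is the grip in N (left out, the last holds). Time passes only in rows, so rows that do not move let the fingers close. It gives the time, the measured TCP pose, the force, the opening and the grip force at its end, in the units of the state.
- monitor.observe(): the state, without advancing time (a new reading comes with each control period).
- optics.get_image(name): name is "side" or "top" or "wrist"; returns (picture, depth): 420x560x3 uint8, blue, green, red; 420x560 float32, m along the optical axis (not along the pixel's ray), 0 where there is no reading.
- optics.get_calibration(name): a dict with "vertical_fov" (degrees; the focal length in pixels is half the picture's height over the tangent of half this angle, whatever the lens; pixels are square), "cx", "cy" (the principal point, pixels), "world_from_camera" (4x4, takes a point from camera to world coordinates). Camera axes: x right, y up, looking along -z (the intrinsics and any distortion apply to the point x, -y, -z); pixel columns grow to the right and rows downward; lengths in m; the calibration is good to about 2 mm. The wrist camera is an equidistant fisheye: a pixel r from the principal point sees the ray r / f radians off the axis. A picture is of the moment at which its call begins: read the wrist's pose just before it. get_calibration takes no time and is no camera call; for the wrist camera it gives the pose at the moment of the call.
- close_job(): hands the job in; it is judged then, once.
Trained networks look in the newest picture that a camera, given by its name, has taken for a name from the list of things; names that differ only in an ending like _2 or _b are one class to them, and where a whole thing is asked for, a point or a joint stands for the part that bears it (a point fixed in the world has none). Each returns a list of dicts, best first, with "confidence" (0 to 1); they miss things now and then, are a little off and sometimes report something else, mostly with a low value. They report only what shows in the picture. A call takes as long as a camera call.
- models.trace(camera, query): "mask" (420x560 bool, what is visible of it) and "point" ([column, row] in pixels, amid what is visible of it).
- models.landmark_of(camera, query): "point" ([column, row] in pixels: a listed point, or the origin of a listed thing).
The state is a dict: "time_s": time; "q": joint angles; "qvel": joint speeds; "joint_efforts": joint torques, N m; "position": TCP position; "tool_rot": TCP orientation; "ft_force": force on the tool from outside, world axes, zero at the start; "wrist_torque": the same for the moment, N m; "grip_width": finger opening in m; "gripper_force": force on a finger pad.
Only numpy, scipy, OpenCV 4.12 (cv2) and the standard library are available. Lean on these libraries where they do the work, as an engineer would, in place of code of your own. Each camera call takes 0.05 s, during which the arm holds its last target. There are 200 camera calls.

## Working session

There is one attempt and no reset: what is moved stays moved. The work goes in short steps, Python scripts to look and compute and a tool call to move; the robot and the scene stay as the last step left them, time stands still between calls to the robot, and variables do not carry over. Pictures are saved under pics/ and viewed, at most 10 in all, crops included, and the job is handed in when it is done.

Besides the shell and the picture viewer there is one more tool, called in YAML: its name, and indented under it one key for each argument. step_arm: Moves the arm, as the interface text tells. Its arguments: {"type":"object","properties":{"fingers":{"type":"array","items":{"type":"number"}},"travel":{"type":"array","items":{"type":"array","items":{"type":"number"}}},"twist":{"type":"array","items":{"type":"number"}},"force":{"type":"number"}},"required":["fingers","travel","twist"]}

```bash
mkdir -p pics; cat > h.py <<'E'
import numpy as np,cv2
from rig import monitor,optics,close_job,models
def ray(name,pt,c=None):
    c=c or optics.get_calibration(name)
    f=210/np.tan(np.radians(c["vertical_fov"])/2)
    T=np.array(c["world_from_camera"]); u=pt[0]-c["cx"]; v=pt[1]-c["cy"]
    if name=="wrist":
        r=np.hypot(u,v)+1e-9; t=r/f; d=np.array([u/r*np.sin(t),-v/r*np.sin(t),-np.cos(t)])
    else: d=np.array([u/f,-v/f,-1])
    return T[:3,3],T[:3,:3]@d
def depthpt(name,pt,D,c=None):
    o,d=ray(name,pt,c); z=D[int(round(pt[1])),int(round(pt[0]))]
    c=c or optics.get_calibration(name)
    dz=-(np.array(c["world_from_camera"])[:3,:3].T@d)[2]
    return o+d*z/dz
def tri(rs):
    A=0;b=0
    for o,d in rs:
        d=d/np.linalg.norm(d);P=np.eye(3)-np.outer(d,d);A=A+P;b=b+P@o
    x=np.linalg.solve(A,b); return x,[np.linalg.norm((np.eye(3)-np.outer(d,d)/(d@d))@(x-o)) for o,d in rs]
E
python3 - <<'E'
from h import *
s=monitor.observe();print(s["position"],s["tool_rot"],s["grip_width"],s["time_s"])
R={}
for n in ["side","top","wrist"]:
    c=optics.get_calibration(n);I,D=optics.get_image(n);cv2.imwrite(f"pics/{n}0.png",I)
    if n!="wrist": print(n,np.round(c["world_from_camera"],3).tolist())
    for q in ["knob","mitre_box","drill_case","station","glue"]:
        for m in ["landmark_of"]:
            for r in getattr(models,m)(n,q)[:2]:
                p=r["point"];print(n,q,np.round(p),round(r["confidence"],2),np.round(depthpt(n,p,D,c),3))
                if q=="knob":R.setdefault(n,ray(n,p,c))
print(tri(list(R.values())), tri([R[k] for k in R if k!="wrist"]) if len(R)>2 else R.keys())
print(monitor.observe()["time_s"])
a=[cv2.imread(f"pics/{n}0.png") for n in ["side","top"]]
cv2.imwrite("pics/a.png",cv2.resize(np.vstack(a),(400,600)) if 0 else a[1]);cv2.imwrite("pics/b.png",a[0])
E
```

```text
[ 0.12256761 -0.53586342  0.23071209] [[ 9.74849801e-01  2.22862882e-01 -3.64918067e-05]
 [ 2.22862690e-01 -9.74848714e-01  1.48518846e-03]
 [ 2.95419390e-04 -1.45596834e-03 -9.99998896e-01]] 0.08522790744665493 0.0
side [[-0.739, 0.401, -0.542, -0.087], [-0.673, -0.413, 0.613, 0.815], [0.022, 0.818, 0.575, 0.855], [0.0, 0.0, 0.0, 1.0]]
side knob [286. 202.] 0.46 [ 0.622 -0.011  0.114]
side mitre_box [366. 194.] 0.97 [ 0.503 -0.279  0.072]
side mitre_box [353. 239.] 0.35 [ 0.443 -0.13   0.   ]
side drill_case [215. 305.] 0.79 [0.473 0.402 0.1  ]
side station [295. 230.] 0.98 [ 0.591 -0.024  0.015]
side glue [221. 245.] 0.83 [0.622 0.252 0.103]
top [[-0.002, 0.98, -0.197, 0.394], [-1.0, -0.004, -0.013, 0.027], [-0.014, 0.197, 0.98, 1.173], [0.0, 0.0, 0.0, 1.0]]
top knob [305. 200.] 0.66 [ 0.632 -0.022  0.118]
top mitre_box [448. 239.] 0.76 [ 0.551 -0.387  0.018]
top drill_case [160. 244.] 0.85 [0.529 0.323 0.101]
top station [303. 224.] 0.79 [ 0.583 -0.018  0.065]
top glue [228. 177.] 0.6 [0.699 0.168 0.082]
(array([ 0.63423268, -0.02331151,  0.10232381]), [np.float64(0.0011627591186589156), np.float64(0.0011627591186591046)]) dict_keys(['side', 'top'])
0.9
```

View pics/a.png

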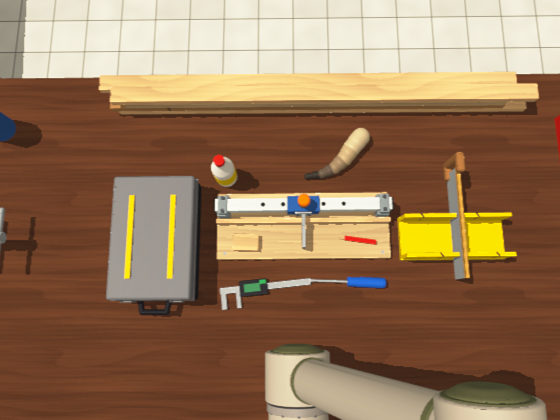

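View pics/b.png

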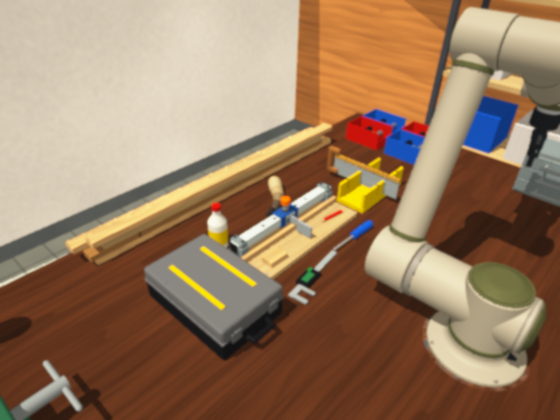

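The top view shows the orange knob at about (304,200) and the tube running from (222,206) to (385,202). The yellow mitre box is at the right (world -y) at about (455,238), and the drill case is at the left. The side view agrees, with the knob at (286,202) and the box beyond it at (366,190). So the stop has to go towards world -y.

```bash
python3 - <<'E'
from h import *
def cen(I,lo,hi):
    h=cv2.cvtColor(I,cv2.COLOR_BGR2HSV);return cv2.inRange(h,lo,hi)
R=[]
for n,roi in [("top",(280,185,330,215)),("side",(270,185,305,215))]:
    I=cv2.imread(f"pics/{n}0.png");c=optics.get_calibration(n)
    m=cen(I,(5,170,120),(16,255,255));k=np.zeros_like(m);x0,y0,x1,y1=roi;k[y0:y1,x0:x1]=m[y0:y1,x0:x1]
    ys,xs=np.nonzero(k);p=(xs.mean(),ys.mean());print(n,p,len(xs));R.append(ray(n,p,c))
print(tri(R))
I,D=optics.get_image("top");c=optics.get_calibration("top")
g=cv2.inRange(cv2.cvtColor(I,cv2.COLOR_BGR2HSV),(0,0,170),(179,45,255))
pts=[]
for col in list(range(236,286))+list(range(322,376)):
    r=np.nonzero(g[190:218,col])[0]
    if len(r)>5:
        o,d=ray("top",(col,190+r.mean()),c);pts.append(o+d*(0.07-o[2])/d[2])
pts=np.array(pts)
vx=cv2.fitLine(pts[:,:2].astype(np.float32),cv2.DIST_HUBER,0,.01,.01).ravel();print("tube",vx,np.degrees(np.arctan2(vx[1],vx[0])),pts[0],pts[-1])
E
```

```text
top (np.float64(304.1), np.float64(200.61666666666667)) 60
side (np.float64(285.1847826086956), np.float64(199.93478260869566)) 92
(array([ 0.63175865, -0.01853692,  0.1125781 ]), [np.float64(0.0009742118335763507), np.float64(0.0009742118335761867)])
tube [ 0.00713433 -0.99997455  0.63250476 -0.00976797] -89.591225 [0.63138624 0.14793451 0.07      ] [ 0.63357133 -0.19585334  0.07      ]
```

step_arm:
  fingers: [-1,-1,-1,-1,-1,-1,-1]
  travel:
    - [0,0,0]
    - [0,0,0]
    - [0,0,0]
    - [0,0,0]
    - [0,0,0]
    - [0,0,0]
    - [0,0,0]
  twist: [-0.055,-0.055,-0.055,-0.055,-0.055,-0.055,-0.055]

```text
time_s: 1.82
position: [0.1226, -0.5361, 0.2313]
tool_rot: [[0.13, 0.991, -0.0], [0.991, -0.13, -0.0], [-0.0, -0.0, -1.0]]
ft_force: [0.1, -1.1, 0.1]
grip_width: 0.0856
gripper_force: 0.0
```

step_arm:
  fingers: [-1,-1,-1,-1,-1,-1,-1,-1,-1,-1]
  travel:
    - [0,0,0]
    - [0.43,0.42,0]
    - [0.43,0.42,0]
    - [0.43,0.42,0]
    - [0.43,0.42,0]
    - [0.43,0.42,0]
    - [0.43,0.42,0]
    - [0.43,0.42,0]
    - [0.43,0.42,0]
    - [0.43,0.42,0]
  twist: [-0.044,0,0,0,0,0,0,0,0,0]

```text
time_s: 3.08
position: [0.5012, -0.1469, 0.2315]
tool_rot: [[-0.002, 1.0, 0.0], [1.0, 0.002, -0.0], [-0.0, 0.0, -1.0]]
ft_force: [0.5, -2.0, -0.3]
grip_width: 0.0854
gripper_force: 0.0
```

step_arm:
  fingers: [-1,-1,-1,-1]
  travel:
    - [0.43,0.43,0]
    - [0.43,0.43,0]
    - [0.43,0.43,0]
    - [0,0,0]
  twist: [0,0,0,0]

```text
time_s: 3.58
position: [0.6303, -0.0162, 0.2302]
tool_rot: [[-0.006, 1.0, -0.001], [1.0, 0.006, 0.001], [0.001, -0.001, -1.0]]
ft_force: [-0.4, -0.3, 0.2]
grip_width: 0.0851
gripper_force: 0.0
```

```bash
python3 - <<'E'
from h import *
s=monitor.observe();c=optics.get_calibration("wrist");I,D=optics.get_image("wrist")
print(s["position"],s["q"],s["time_s"],np.round(c["world_from_camera"],3).tolist())
cv2.imwrite("pics/w1.png",I)
import json;json.dump({k:np.array(v).tolist() for k,v in c.items()},open("w1.json","w"));np.save("w1d.npy",D)
for q in ["knob","slide","pin"]:
    for r in models.landmark_of("wrist",q)[:2]:
        p=r["point"];print(q,np.round(p),r["confidence"],np.round(depthpt("wrist",p,D,c),4))
for r in models.trace("wrist","knob")[:1]:
    print("trace",r["point"],r["mask"].sum(),r["confidence"]); np.save("w1m.npy",r["mask"])
E
```

```text
[ 0.63027154 -0.01622204  0.23017868] [-1.22266993e+01  3.01691250e+01  6.04474357e+01  2.78108652e-02
  8.94240156e+01 -1.25814879e+01] 3.575 [[1.0, -0.007, -0.001, 0.63], [0.007, 0.946, 0.323, 0.068], [-0.001, -0.323, 0.946, 0.373], [0.0, 0.0, 0.0, 1.0]]
knob [288. 211.] 0.82 [ 0.6317 -0.0146  0.1209]Traceback (most recent call last):
  File "<stdin>", line 7, in <module>
ValueError: it knows: caliper, drill_case, glue, horn, knob, mitre_box, offcut, pencil, pin, screwdriver, station, tube
```

View pics/w1.png

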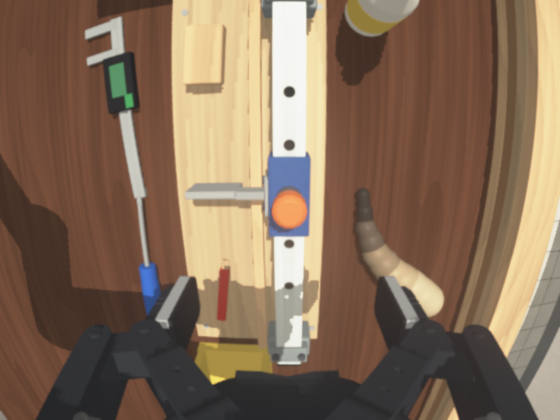

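The wrist view shows the knob at (288,210) on the blue sleeve. The tube is vertical in the picture, with two holes above (rows 92 and 145) and two below (rows 244 and 286) at column 289. The mitre box is at the bottom (-y).

```bash
python3 - <<'E'
from h import *
import json
c=json.load(open("w1.json"));D=np.load("w1d.npy");I=cv2.imread("pics/w1.png")
m=cv2.inRange(cv2.cvtColor(I,cv2.COLOR_BGR2HSV),(3,170,120),(17,255,255))
k=np.zeros_like(m);k[185:235,265:315]=m[185:235,265:315]
ys,xs=np.nonzero(k);print("px",xs.mean(),ys.mean(),len(xs))
P=np.array([depthpt("wrist",(x,y),D,c) for x,y in zip(xs,ys)])
t=P[P[:,2]>np.percentile(P[:,2],60)-.002]
print("top face z",np.median(t[:,2]),"mid",(t.min(0)+t.max(0))/2,t.mean(0),t.max(0)-t.min(0))
g=cv2.cvtColor(I,cv2.COLOR_BGR2GRAY);H=[]
for x,y in [(289,92),(289,145),(289,244),(289,286)]:
    w=(g[y-9:y+10,x-9:x+10]<90);yy,xx=np.nonzero(w);p=(x-9+xx.mean(),y-9+yy.mean())
    o,d=ray("wrist",p,c);h=o+d*(.07-o[2])/d[2];H.append(h);print("hole",p,h[:2])
print("dir",np.degrees(np.arctan2(*(H[0]-H[3])[1::-1])),"mean",np.mean(H,0))
# triangulate knob origin: wrist+top, using landmarks
o=ray("wrist",(288,211),c);o2=ray("top",(305,200));print(tri([o,o2]))
E
```

```text
px nan nan 0<stdin>:6: RuntimeWarning: Mean of empty slice.
  ret = ret.dtype.type(ret / rcount)
Traceback (most recent call last):
IndexError: too many indices for array: array is 1-dimensional, but 2 were indexed
```

```bash
python3 - <<'E'
from h import *
import json
c=json.load(open("w1.json"));D=np.load("w1d.npy");I=cv2.imread("pics/w1.png")
h=cv2.cvtColor(I,cv2.COLOR_BGR2HSV);print(I.shape,h[211,288],h[200,300],D[205:217:4,288])
m=((h[...,0]<22)&(h[...,1]>140)&(h[...,2]>110))
k=np.zeros_like(m);k[185:235,270:310]=m[185:235,270:310]
ys,xs=np.nonzero(k);print("px",xs.mean(),ys.mean(),len(xs))
P=np.array([depthpt("wrist",(x,y),D,c) for x,y in zip(xs,ys)])
t=P[(P[:,2]>.116)&(P[:,2]<.13)]
print("top z",np.median(t[:,2]),"mid",(t.min(0)+t.max(0))/2,t.mean(0),t.max(0)-t.min(0))
g=cv2.cvtColor(I,cv2.COLOR_BGR2GRAY);H=[]
for x,y in [(289,92),(289,145),(289,244),(289,286)]:
    w=(g[y-9:y+10,x-9:x+10]<90);yy,xx=np.nonzero(w);p=(x-9+xx.mean(),y-9+yy.mean())
    o,d=ray("wrist",p,c);q=o+d*(.07-o[2])/d[2];H.append(q);print("hole",p,q[:2])
v=H[0]-H[3];print("dir",np.degrees(np.arctan2(v[1],v[0])),"mean",np.mean(H,0))
print(tri([ray("wrist",(288,211),c),ray("top",(305,200))]))
E
```

```text
(420, 560, 3) [ 13 151 246] [ 12 156 245] [0.26233864 0.26504952 0.26529732]
px 288.8040609137056 209.1482233502538 985
top z 0.12090642210198993 mid [ 0.63201067 -0.0154262   0.1197593 ] [ 0.63221578 -0.01432673  0.12052999] [0.02745867 0.02826181 0.00743704]
hole (np.float64(288.9375), np.float64(91.28125)) [0.63183465 0.08366421]
hole (np.float64(288.7755102040816), np.float64(144.55102040816325)) [0.63205548 0.03381256]
hole (np.float64(288.6), np.float64(243.24)) [ 0.63271151 -0.06591542]
hole (np.float64(288.75), np.float64(285.5833333333333)) [ 0.63332658 -0.11629639]
dir 90.42748215350996 mean [ 0.63248206 -0.01618376  0.07      ]
(array([ 0.63277211, -0.02065636,  0.1057097 ]), [np.float64(0.001465063219477395), np.float64(0.0014650632194772558)])
```

step_arm:
  fingers: [-1,-1,-1,-1,-1]
  travel:
    - [0,0.02,0.42]
    - [0,0,0.4]
    - [0,0,0.4]
    - [0,0,0.2]
    - [0,0,0]
  twist: [0,0,0,0,0]
  force: 25

```text
time_s: 4.3
position: [0.6295, -0.0204, 0.0885]
tool_rot: [[0.0, 1.0, -0.003], [1.0, -0.0, 0.0], [0.0, -0.003, -1.0]]
ft_force: [1.2, -0.1, 0.6]
grip_width: 0.0856
gripper_force: 0.0
```

step_arm:
  fingers: [-1,-1]
  travel:
    - [0,0,0]
    - [0,0,0]
  twist: [0,0]

```text
time_s: 4.55
position: [0.6311, -0.0197, 0.0907]
tool_rot: [[-0.001, 1.0, 0.002], [1.0, 0.001, -0.001], [-0.001, 0.002, -1.0]]
ft_force: [-0.2, 0.4, -0.5]
grip_width: 0.0854
gripper_force: 0.0
```

step_arm:
  fingers: [-1,-1,-1]
  travel:
    - [0.035,0.012,0.015]
    - [0,0,0]
    - [0,0,0]
  twist: [-0.002,0,0]

```text
time_s: 4.92
position: [0.6319, -0.0156, 0.0878]
tool_rot: [[-0.008, 1.0, -0.0], [1.0, 0.008, 0.0], [0.0, -0.0, -1.0]]
ft_force: [0.7, 0.1, 0.2]
grip_width: 0.0853
gripper_force: 0.0
```

```bash
python3 - <<'E'
from h import *
c=optics.get_calibration("wrist");I,D=optics.get_image("wrist")
for i in range(4):
    s=monitor.observe();print(np.round(s["position"],4),np.round(s["tool_rot"][:,0] if hasattr(s["tool_rot"],'shape') else s["tool_rot"][0],4));optics.get_calibration("wrist")
cv2.imwrite("pics/w2.png",I)
for r in models.landmark_of("wrist","knob")[:1]:
    print(r["point"],r["confidence"],depthpt("wrist",r["point"],D,c))
E
```

```text
[ 0.6319 -0.0157  0.0878] [-8.2e-03  1.0e+00 -1.0e-04]
[ 0.6319 -0.0157  0.0878] [-8.2e-03  1.0e+00 -1.0e-04]
[ 0.6319 -0.0157  0.0878] [-8.2e-03  1.0e+00 -1.0e-04]
[ 0.6319 -0.0157  0.0878] [-8.2e-03  1.0e+00 -1.0e-04]
[288.4, 307.9] 0.86 [ 0.63290559 -0.0086993   0.12148426]
```

View pics/w2.png

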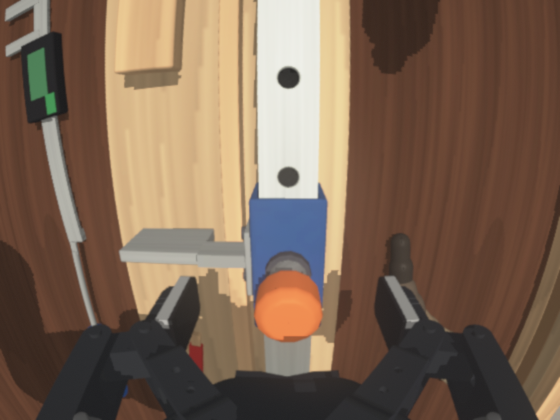

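The knob, at (288,305), lies midway between the open pads (about 180 and 398), so I close on it gently.

step_arm:
  fingers: [0,0.2,1,1,1,1,1,1]
  travel:
    - [0,0,0]
    - [0,0,0]
    - [0,0,0]
    - [0,0,0]
    - [0,0,0]
    - [0,0,0]
    - [0,0,0]
    - [0,0,0]
  twist: [0,0,0,0,0,0,0,0]
  force: 28

```text
time_s: 6.02
position: [0.6322, -0.0158, 0.088]
tool_rot: [[-0.008, 1.0, 0.001], [1.0, 0.008, -0.0], [-0.0, 0.001, -1.0]]
ft_force: [4.1, -0.2, 1.5]
grip_width: 0.0287
gripper_force: 28.0
```

step_arm:
  fingers: [1,1,1,1,1,1]
  travel:
    - [0,0,-0.03]
    - [0,0,-0.03]
    - [0,0,-0.03]
    - [0,0,-0.04]
    - [0,0,0]
    - [0,0,0]
  twist: [0,0,0,0,0,0]

```text
time_s: 6.78
position: [0.6321, -0.0157, 0.0995]
tool_rot: [[-0.008, 1.0, -0.0], [1.0, 0.008, 0.0], [0.0, -0.0, -1.0]]
ft_force: [8.3, -0.4, -10.0]
grip_width: 0.0289
gripper_force: 28.4
```

step_arm:
  fingers: [1,1,1,1,1,1,1,1,1,1]
  travel:
    - [0,0.005,-0.01]
    - [-0.03,0,0]
    - [-0.06,0,0]
    - [-0.07,0,0]
    - [-0.08,0,0]
    - [-0.08,0,0]
    - [-0.07,0,0]
    - [-0.06,0,0]
    - [-0.03,0,0]
    - [0,0,0]
  twist: [0,0,0,0,0,0,0,0,0,0]

```text
time_s: 8.02
position: [0.6324, -0.0636, 0.1001]
tool_rot: [[-0.008, 1.0, -0.002], [1.0, 0.008, 0.001], [0.001, -0.002, -1.0]]
ft_force: [7.7, -0.0, -10.1]
grip_width: 0.0286
gripper_force: 28.4
```

step_arm:
  fingers: [1]
  travel:
    - [0,0,0]
  twist: [0]

```text
time_s: 8.15
position: [0.6325, -0.0636, 0.1001]
tool_rot: [[-0.008, 1.0, -0.002], [1.0, 0.008, 0.001], [0.001, -0.002, -1.0]]
ft_force: [6.1, -0.4, -9.7]
grip_width: 0.0289
gripper_force: 28.4
```

step_arm:
  fingers: [1,1,1]
  travel:
    - [-0.021,0,0]
    - [0,0,0]
    - [0,0,0]
  twist: [0,0,0]

```text
time_s: 8.52
position: [0.6325, -0.0655, 0.1001]
tool_rot: [[-0.008, 1.0, -0.002], [1.0, 0.008, 0.001], [0.001, -0.002, -1.0]]
ft_force: [6.9, -0.3, -10.1]
grip_width: 0.0284
gripper_force: 28.4
```

```bash
python3 - <<'E'
from h import *
s=monitor.observe();c=optics.get_calibration("wrist");I,D=optics.get_image("wrist");print(s["position"])
for r in models.landmark_of("wrist","knob")[:1]:
    print(r["point"],r["confidence"],depthpt("wrist",r["point"],D,c))
cv2.imwrite("pics/w3.png",I)
I,D=optics.get_image("top");c=optics.get_calibration("top");cv2.imwrite("pics/t3.png",I)
E
```

```text
[ 0.63247161 -0.06545045  0.10008212]
[288.0, 306.2] 0.59 [ 0.63335262 -0.05724914  0.13433681]
```

View pics/w3.png

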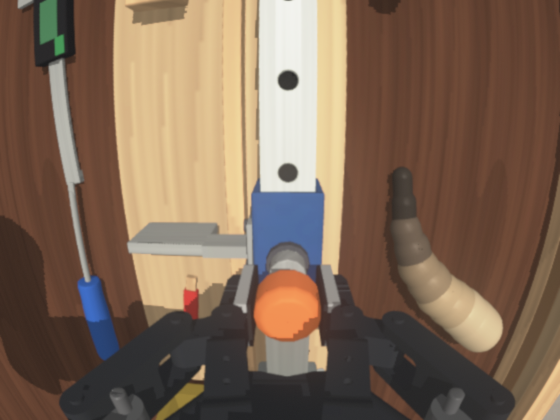

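```bash
python3 - <<'E'
from h import *
I=cv2.imread("pics/w3.png");c=optics.get_calibration("wrist")
g=cv2.cvtColor(I,cv2.COLOR_BGR2GRAY)
for x,y in [(288,80),(288,173)]:
    w=g[y-11:y+12,x-11:x+12]<90;yy,xx=np.nonzero(w)
    o,d=ray("wrist",(x-11+xx.mean(),y-11+yy.mean()),c);print("hole",(o+d*(.07-o[2])/d[2])[:2])
print(I[184:198,280].tolist())
for z,r in [(.07,190),(.075,190),(.075,193)]:
    o,d=ray("wrist",(288,r),c);print(z,r,(o+d*(z-o[2])/d[2])[1])
E
```

```text
hole [0.63240154 0.03386593]
hole [ 0.63274905 -0.01589005]
[[227, 235, 235], [227, 235, 235], [227, 235, 235], [227, 235, 235], [227, 235, 235], [226, 234, 234], [221, 229, 228], [194, 195, 189], [162, 140, 127], [160, 117, 95], [164, 115, 89], [163, 114, 89], [163, 115, 89], [163, 114, 89]]
0.07 190 -0.02579599136621642
0.075 190 -0.024511952959334376
0.075 193 -0.026171158481720056
```

The sleeve end is at y ≈ -0.026 against an expected -0.0259, so the pin is over the next hole. I lower it.

step_arm:
  fingers: [1,1,1,1,1,1,1]
  travel:
    - [0,0,0.025]
    - [0,0,0.025]
    - [0,0,0.025]
    - [0,0,0.025]
    - [0,0,0.02]
    - [0,0,0]
    - [0,0,0]
  twist: [0,0,0,0,0,0,0]

```text
time_s: 9.55
position: [0.6325, -0.0655, 0.0888]
tool_rot: [[-0.008, 1.0, -0.001], [1.0, 0.008, 0.001], [0.001, -0.001, -1.0]]
ft_force: [5.0, 1.3, -4.7]
grip_width: 0.0288
gripper_force: 28.7
```

step_arm:
  fingers: [1,1,1,1,1]
  travel:
    - [0,0,0.01]
    - [0,0,0.005]
    - [0,0,0]
    - [0,0,0]
    - [0,0,0]
  twist: [0,0,0,0,0]

```text
time_s: 10.18
position: [0.6326, -0.0657, 0.0881]
tool_rot: [[-0.008, 1.0, -0.001], [1.0, 0.008, 0.0], [0.0, -0.001, -1.0]]
ft_force: [2.5, 2.1, -4.1]
grip_width: 0.0286
gripper_force: 28.7
```

```bash
python3 - <<'E'
from h import *
s=monitor.observe();c=optics.get_calibration("wrist");I,D=optics.get_image("wrist")
h=cv2.cvtColor(I,cv2.COLOR_BGR2HSV);m=((h[...,0]<22)&(h[...,1]>140)&(h[...,2]>110))
P=[depthpt("wrist",(x,y),D,c) for y in range(285,320) for x in range(270,306) if m[y,x]]
P=np.array(P);print(s["position"],s["ft_force"],"knob top z",np.percentile(P[:,2],[50,75,90]))
E
```

```text
[ 0.63259529 -0.06574714  0.08814926] [ 2.51834495  2.13195026 -4.09945077] knob top z [0.12083971 0.12154342 0.12200041]
```

step_arm:
  fingers: [1,1,1,1,1,1]
  travel:
    - [0,0,0.01]
    - [0,0,0]
    - [0,0,0]
    - [0,0,0]
    - [0,0,0]
    - [0,0,0]
  twist: [0,0,0,0,0,0]

```text
time_s: 10.98
position: [0.6327, -0.066, 0.088]
tool_rot: [[-0.008, 1.0, 0.0], [1.0, 0.008, -0.0], [-0.0, 0.0, -1.0]]
ft_force: [-1.4, 1.5, 5.2]
grip_width: 0.0288
gripper_force: 29.4
```

The wrist force has turned to an upward push of 5 N at z = 0.088, so the pin is seated and the grip is holding at 29 N.

```bash
python3 -c "
from h import *
print(close_job())"
```

```text
the job is handed in; nothing more can be done
None
```

I moved the blue stop one hole towards the mitre box and handed the job in at about 11 s: by the force and camera readings the pin is fully home, and the gripper still holds the knob at about 29 N (no verdict came back).

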